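# Pack the porcelain owl in its lidded jar

## Robot

A 6-joint arm with a two-finger parallel gripper is mounted at the origin on the work surface. World frame = base frame: x ahead of the robot, y to its left, z up, the work surface at z = 0. Lengths are in m, angles in rad, forces in N, time in s.
With the tool pointing down it reaches from about 0.25 to 0.775 m from the base axis. Payload 4 kg.
Tool frame: the origin (TCP) lies between the finger pads; the fingertips stand 11 mm ahead of it and the grasp point (between the pads) lies 8 mm behind it (robot.tip_extent is the z of the fingertips in the tool frame, in m); z points along the fingers, y is the line along which they close (so a half turn about z gives the same grasp; the last joint's range is limited). The gripper opens to 94 mm and grips with 3 to 60 N. Pads are 16 mm wide; open, the fingers measure 119 mm over their backs; the gripper's body (75 mm by 177 mm) begins 78 mm behind the grasp point.
Start: joints at [1.226, 0.087, 1.371, -0, 1.684, -0.103], TCP at [0.132, 0.534, 0.217] pointing down, gripper open.
Joint ranges: [-3.1, 3.1], [-0.76, 2.03], [0.27, 2.55], [-1.08, 4.22], [0.17, 2.65], [-2.57, 2.57]. Speed limits (rad/s): [2.79, 2.79, 3.14, 3.14, 3.14, 3.14].

## Interface

Orientations are given as [roll, pitch, yaw] about the fixed x, y, z axes, in that order (R = Rz(yaw) Ry(pitch) Rx(roll)).
In Python, from bench import robot, imaging gives the robot as it stands.
- The arm moves only by the shell command python3 -m pendant 'ROWS'. ROWS is JSON, a list of rows, each a list of 7 numbers: the shift along the world's x, y, z in cm, then the turn, a rotation vector about the world's x, y, z in degrees, then the opening, from 0 (shut) to 1 (fully open). In form: [[dx, dy, dz, ax, ay, az, jaw], ...]. A call has 1 to 8 rows; each row shifts and turns the commanded pose from where the row before left it; what a row does not reach is not made up. A row lasts 1/10 s, in which the tool goes at most 50 mm and 8.59 degrees, less where a joint would pass 70% of its speed; a pose out of reach is approached as far as the arm can. A call is refused whole if a number of a shift passes 5 or a number of a turn 8.59, either way. A call with a gripper value outside its range is refused whole. The fingers move at their own pace and stop on an object; the grip force is fixed at half the most. Time passes only in rows, so rows that do not move let the fingers close. It gives the time, the measured TCP pose, the force, the opening and the grip force at its end, in the units of the state.
- robot.get_obs(): the state, without advancing time (a new reading comes with each control period).
- imaging.snapshot(name): name is "scene" or "side" or "wrist"; returns the picture (400x640x3 uint8, red, green, blue); there is no depth.
- imaging.camera_params(name): a dict with "camera_matrix" (3x3 intrinsics, pixels), "R" (3x3) and "t" (3): a world point X has camera coordinates R X + t. Camera axes: x right, y down, z forward; pixel columns grow to the right and rows downward; lengths in m; the calibration is good to about 2 mm. A picture is of the moment at which its call begins: read the wrist's pose just before it. camera_params takes no time and is no camera call; for the wrist camera it gives the pose at the moment of the call.
- robot.close_job(): hands the job in; it is judged then, once.
The state is a dict: "time": time; "joint_positions": joint angles; "qvel": joint speeds; "joint_torque": joint torques, N m; "tool_pos": TCP position; "ee_rot": TCP orientation; "wrist_force": force on the tool from outside, world axes, zero at the start; "wrist_torque": the same for the moment, N m; "width": finger opening in m; "finger_force": force on a finger pad.
Only numpy, scipy, OpenCV 4.12 (cv2) and the standard library are available. Lean on these libraries where they do the work, as an engineer would, in place of code of your own. Each camera call takes 0.05 s, during which the arm holds its last target. There are 200 camera calls.

## Task

Stand the little porcelain owl upright inside the wide low jar on the black plinth, then close the jar with the wooden lid that fits it, so the lid sits fully down and level. The owl is hollow and thin: never squeeze it with more than 15 N, and never tip it over, drop it or press it down hard; set the lid down gently too. Keep the jar on its plinth and leave everything else on the counter where it is.

Things in the scene. Friction and masses are not known exactly. Their poses are not given: they have to be found in the camera images.
- owl: white porcelain owl figurine, the short one with two small ear tufts, 54 mm tall, about 70 g, standing on the counter. Round body, 39 mm in diameter from 5 to 31 mm above its foot (grip it there), neck 33 mm. Origin: centre of its underside; z up, face towards its -x. It cracks if a finger squeezes it with more than 15 N, or if it is knocked or dropped.
- jar: wide low open jar of white ceramic, 156 mm outside diameter, 72 mm high, wall 6 mm (mouth 144 mm wide), inner floor 6 mm above its underside, about 0.75 kg, standing loose on the plinth. Origin: centre of its underside; z up.
- plinth: round black display plinth under the jar, 184 mm in diameter and 12 mm high, fixed to the counter. Origin: centre of its underside.
- big_lid: the jar's lid, the larger of two light wooden lids, knob up on the counter, 180 g. From below: locating disc, 136 mm wide, 8 mm thick (4 mm play in the mouth); cover disc, 160 mm wide, 10 mm thick, that rests on the rim; round knob on the axis, 28 mm wide from 32 to 52 mm above the origin, top at 56. Origin: centre of the locating disc's underside; seated, it is 64 mm above the jar's origin.
- rabbit: bystander: white porcelain rabbit with long ears, 40 mm in diameter, 76 mm tall, standing near the owl. Origin: centre of its underside.
- small_lid: bystander: the smaller wooden lid, 104 mm in diameter, 56 mm high with its knob; too small for the wide jar. Origin: centre of its underside.
- small_jar: bystander: narrow open white jar, 100 mm in diameter, 90 mm high. Origin: centre of its underside.
- mug: bystander: white mug at the far side of the counter, 80 mm in diameter, 92 mm high, handle towards its +y. Origin: centre of its underside.
- mug2: bystander: a like white mug, at the left side of the counter. Origin: centre of its underside.
- gift_box: bystander: small white gift box with a dark ribbon, 60 x 50 x 35 mm, near the robot. Origin: centre of its underside.
- coasters: bystander: stack of round cork coasters, 88 mm in diameter, 20 mm high, near the robot. Origin: centre of its underside.
Mind the look-alikes: they are no part of the job. Leave any purple or red look-alike of the owl alone. Leave any green look-alike of the big_lid alone.

How it is judged:
By the outcome, as a careful person would: the job done as asked, in the order asked, and still so for the second after the job is handed in, with the robot touching nothing.
It also fails if it takes over 67 s, if anything falls off the work surface, if the arm or the gripper's body presses on something with over 40 N, if the wrist force passes 120 N, or if a joint passes its speed limit or range.

## Working session

There is one attempt and no reset: what is moved stays moved. The work goes in short steps, Python scripts to look and compute and a shell command to move; the robot and the scene stay as the last step left them, time stands still between calls to the robot, and variables do not carry over. Pictures are saved under pics/ and viewed, at most 12 in all, crops included, and the job is handed in when it is done.

```bash
ls; mkdir -p pics; python3 - <<'E'
from bench import robot, imaging
import cv2,numpy as np
o=robot.get_obs(); print(o, robot.tip_extent)
for n in ["scene","side","wrist"]:
    p=imaging.camera_params(n); print(n,[np.round(p[k],4).tolist() for k in ("camera_matrix","R","t")])
    cv2.imwrite(f"pics/{n}0.png",imaging.snapshot(n)[:,:,::-1])
E
```

```text
pics
{'time': 0.0, 'joint_positions': array([ 1.22585797e+00,  8.79492749e-02,  1.37223298e+00,  4.03551426e-06,
        1.68361892e+00, -1.03103128e-01]), 'qvel': array([-0.00013154, -0.00318278,  0.00156448,  0.00019234,  0.00123146,
       -0.00026016]), 'joint_torque': array([-9.57486409e-04, -3.40181100e+01, -3.02425754e+01,  7.15549034e-02,
        3.29482695e-02, -1.50659866e-04]), 'tool_pos': array([0.13154231, 0.53349515, 0.21531809]), 'ee_rot': array([-3.13939627e+00, -2.31291747e-04,  2.89975762e+00]), 'wrist_force': array([-0.39641634,  0.01961225,  0.24926379]), 'wrist_torque': array([-0.02659382, -0.01644068, -0.00263899]), 'finger_force': 0.0, 'width': 0.09398875864880873} 0.011
scene [[[482.5199, 0.0, 319.8524], [0.0, 482.5199, 198.8964], [0.0, 0.0, 1.0]], [[-0.8877, 0.46, 0.0203], [0.2302, 0.4816, -0.8456], [-0.3988, -0.746, -0.5334]], [0.4529, -0.1154, 1.715]]
side [[[396.2517, 0.0, 318.7594], [0.0, 396.2517, 208.7717], [0.0, 0.0, 1.0]], [[0.8785, -0.4776, -0.0122], [-0.2407, -0.4205, -0.8748], [0.4127, 0.7714, -0.4844]], [-0.4465, 0.2045, 0.7796]]
wrist [[[342.8005, 0.0, 321.1886], [0.0, 342.8005, 200.3028], [0.0, 0.0, 1.0]], [[0.2392, 0.971, -0.0024], [0.9397, -0.2309, 0.2523], [0.2444, -0.0626, -0.9676]], [-0.5487, -0.0252, 0.3914]]
```

View pics/scene0.png

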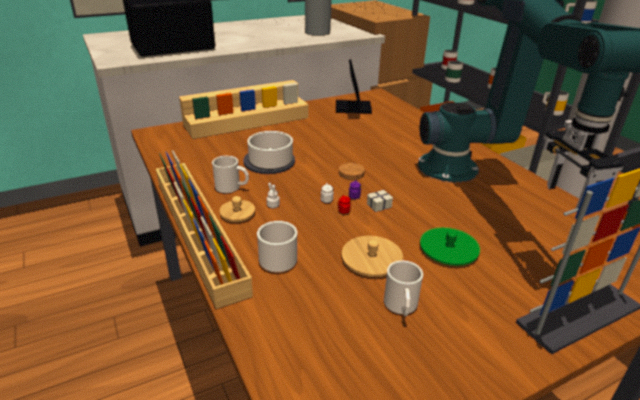

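View pics/side0.png

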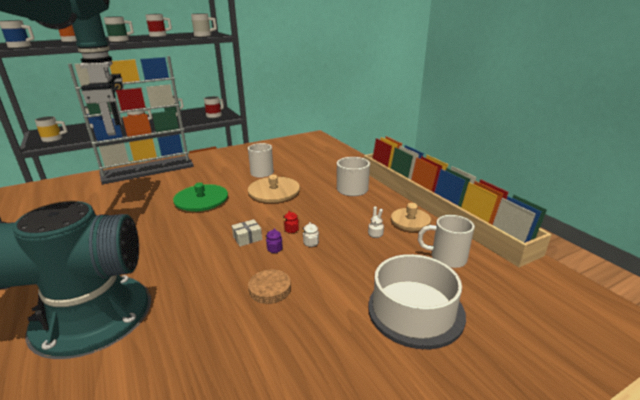

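View pics/wrist0.png

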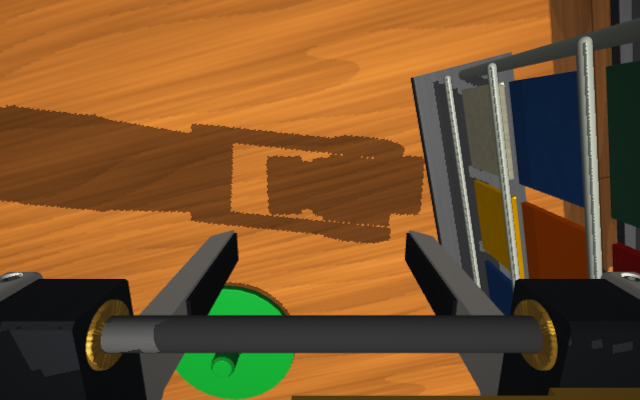

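```bash
cat > h.py <<'E'
import numpy as np,cv2
from bench import robot, imaging
def ray(p,uv,z):
    K,R,t=(np.array(p[k]) for k in ("camera_matrix","R","t"))
    c=-R.T@t; d=R.T@np.linalg.solve(K,[uv[0],uv[1],1.]); return (c+d*(z-c[2])/d[2])[:2]
def proj(p,X):
    K,R,t=(np.array(p[k]) for k in ("camera_matrix","R","t")); x=K@(R@np.array(X)+t); return x[:2]/x[2]
def snap(n,f=None):
    p=imaging.camera_params(n); im=imaging.snapshot(n)[:,:,::-1].copy()
    if f: cv2.imwrite(f"pics/{f}.png",im)
    return p,im
def blob(im,uv,r=14,smax=60,vmin=110):
    h=cv2.cvtColor(im,cv2.COLOR_BGR2HSV); m=((h[...,1]<smax)&(h[...,2]>vmin)).astype(np.uint8)
    n,l,s,c=cv2.connectedComponentsWithStats(m); x,y=uv
    i=np.bincount(l[y-r:y+r,x-r:x+r][m[y-r:y+r,x-r:x+r]>0]).argmax(); return s[i],c[i],l==i
E
python3 - <<'E'
from h import *
for name,z,px in [("owl",.025,((327,193),(311,235))),("rabbit",.03,((273,198),(376,225)))]:
    for n,uv in zip(("scene","side"),px):
        s,c,_=blob(cv2.imread(f"pics/{n}0.png"),uv); print(name,n,s,c,ray(imaging.camera_params(n),c,z))
P={n:imaging.camera_params(n) for n in("scene","side")}
for name,z,a,b in [("lidknob",.056,(373,242),(273,178)),("jarrim",.084,(270,145),(418,281)),("purple",.025,(355,190),(274,240)),("red",.025,(344,205),(291,222)),("greenknob",.056,(451,234),(199,186)),("gift",.03,(380,200),(246,232)),("mug2",.09,(404,272),(261,148)),("mug",.09,(226,163),(454,222)),("sjar",.09,(278,233),(353,163)),("slid",.056,(237,200),(412,207)),("coast",.02,(352,171),(269,282))]:
    print(name,ray(P["scene"],a,z).round(3),ray(P["side"],b,z).round(3))
E
```

```text
owl scene [322 185  10  17 140] [326.79285714 193.05714286] [0.49202051 0.01066418]
owl side [303 223  15  23 279] [310.43010753 234.77777778] [0.48740161 0.00373086]
rabbit scene [268 189  10  18 139] [272.42446043 198.4676259 ] [ 0.65886545 -0.02535149]
rabbit side [369 207  14  30 279] [375.80645161 224.87096774] [ 0.64856314 -0.04380687]
lidknob [0.522 0.318] [0.513 0.296]
jarrim [ 0.566 -0.264] [ 0.545 -0.313]
purple [0.403 0.033] [0.4   0.026]
red [0.478 0.093] [0.472 0.083]
greenknob [0.317 0.379] [0.305 0.352]
gift [0.369 0.123] [0.352 0.087]
mug2 [0.546 0.48 ] [0.545 0.47 ]
mug [ 0.744 -0.192] [ 0.747 -0.199]
sjar [0.744 0.219] [0.739 0.206]
slid [ 0.769 -0.023] [ 0.755 -0.052]
coast [ 0.344 -0.086] [ 0.332 -0.108]
```

```bash
python3 -m pendant '[[2.2,-3.3,0,0,0,-2,1],[2.2,-3.3,0,0,0,-2,1],[2.2,-3.3,0,0,0,-2,1],[2.2,-3.3,0,0,0,-2,1],[2.2,-3.3,0,0,0,-2,1],[2.2,-3.3,0,0,0,-2,1],[2.2,-3.3,0,0,0,-2,1],[2.2,-3.3,0,0,0,-2,1]]'
python3 -m pendant '[[2.2,-3.3,0,0,0,-2,1],[2.2,-3.3,0,0,0,-2,1],[2.2,-3.3,0,0,0,-2,1],[2.2,-3.3,0,0,0,-2,1],[2.2,-3.3,0,0,0,-2,1],[2.2,-3.3,0,0,0,-2,1],[0,0,0,0,0,0,1],[0,0,0,0,0,0,1]]'
python3 -c "
from h import *
snap('wrist','w1')"
```

```text
time: 0.95
tool_pos: [0.3081, 0.2685, 0.2163]
ee_rot: [3.142, 0.0, 2.619]
wrist_force: [-0.4, 0.7, 0.4]
width: 0.0942
finger_force: 0.0
time: 1.75
tool_pos: [0.4396, 0.0715, 0.2159]
ee_rot: [-3.141, -0.002, 2.409]
wrist_force: [-0.5, -0.7, 0.2]
width: 0.0939
finger_force: 0.0
```

View pics/w1.png

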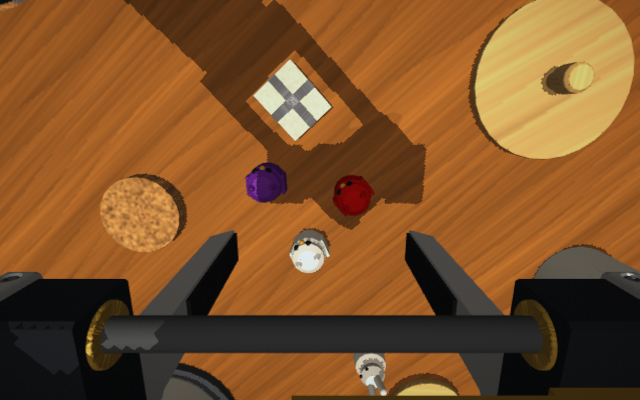

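```bash
python3 - <<'E'
from h import *
p=imaging.camera_params('wrist'); im=cv2.imread('pics/w1.png'); o=robot.get_obs()
T=o['tool_pos']; y=o['ee_rot'][2]; ax=np.array([np.sin(y),-np.cos(y)]); print(T,ax,robot.get_obs()['joint_positions'].round(2))
s,c,m=blob(im,(310,250)); print(s,c)
P={}
def add(n,uv,z): P[n]=ray(p,uv,z); print(n,P[n].round(4))
add('owl',c,.03); add('owlbb',(s[0]+s[2]/2,s[1]+s[3]/2),.027)
add('purple',(266,183),.027); add('red',(352,196),.027); add('rabbit',(371,370),.04)
add('knob',(580,75),.056)
for n in('purple','red','rabbit'): d=P[n]-P['owl']; print(n,'along',d@ax,'across',d@[-ax[1],ax[0]])
h=cv2.cvtColor(im,cv2.COLOR_BGR2HSV); print(h[100,510],h[30,560],h[150,450],h[20,440])
m=((h[...,2]>190)&(h[...,1]<150)).astype(np.uint8); m[:, :460]=0;m[170:]=0
cn=max(cv2.findContours(m,0,2)[0],key=cv2.contourArea); q=cv2.convexHull(cn)[:,0]; q=q[(q[:,1]>2)]
w=np.array([ray(p,a,.018) for a in q]); A=np.c_[2*w,np.ones(len(w))]; x=np.linalg.lstsq(A,(w**2).sum(1),rcond=None)[0]; print('lid',x[:2],'r',np.sqrt(x[2]+x[0]**2+x[1]**2))
E
```

```text
[0.43928451 0.07223866 0.21614057] [0.66733333 0.74475918] [ 0.04 -0.15  1.6   0.    1.69 -0.81]
[290 237  39  36 922] [308.86659436 255.07592191]
owl [0.49  0.007]
owlbb [0.4913 0.0066]
purple [0.3994 0.0278]
red [0.4712 0.0867]
rabbit [ 0.6455 -0.0341]
knob [0.516  0.3162]
purple along -0.044999572772949276 across 0.08132368966792348
red along 0.04681584619710642 across 0.06712373164539137
rabbit along 0.07314503032279072 across -0.14321712374930184
[ 22 132 220] [ 18 149 203] [ 14 197 163] [ 13 198 156]
lid [0.51784307 0.31595701] r 0.07867603337545952
```

```bash
python3 -m pendant '[[1.7,-2.2,-2,0,0,0,1],[1.7,-2.2,-3,0,0,0,1],[1.67,-2.12,-3,0,0,0,1],[0,0,-2.6,0,0,0,1],[0,0,-1,0,0,0,1],[0,0,0,0,0,0,1],[0,0,0,0,0,0,1]]'
python3 - <<'E'
from h import *
o=robot.get_obs();print(o['tool_pos'],o['ee_rot'])
p,im=snap('wrist','w2')
T=o['tool_pos'];print(proj(p,[T[0],T[1],.025]))
E
```

```text
time: 2.5
tool_pos: [0.4908, 0.0078, 0.1019]
ee_rot: [3.14, 0.002, 2.413]
wrist_force: [-0.2, 0.7, 0.6]
width: 0.0941
finger_force: 0.0
[0.49080486 0.00781918 0.10186895] [3.14017260e+00 1.51293441e-03 2.41293949e+00]
[322.25801275 213.31077653]
```

View pics/w2.png

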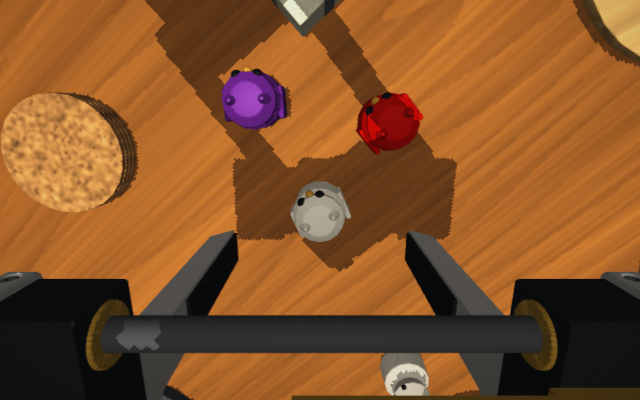

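```bash
python3 -m pendant '[[0,0,-2,0,0,0,1],[0,0,-2,0,0,0,0.8],[0,0,-2,0,0,0,0.7],[0,0,-1.6,0,0,0,0.6],[0,0,-1,0,0,0,0.5],[0,0,0,0,0,0,0.48],[0,0,0,0,0,0,0.46],[0,0,0,0,0,0,0.44]]'
python3 -m pendant '[[0,0,0,0,0,0,0.44],[0,0,0,0,0,0,0.43],[0,0,0,0,0,0,0.43],[0,0,0,0,0,0,0.42],[0,0,0,0,0,0,0.42],[0,0,0,0,0,0,0.42]]'
```

```text
time: 3.35
tool_pos: [0.4916, 0.0068, 0.016]
ee_rot: [3.14, 0.002, 2.411]
wrist_force: [-0.2, 0.3, 0.0]
width: 0.0426
finger_force: 0.0
time: 3.95
tool_pos: [0.4903, 0.0066, 0.0146]
ee_rot: [-3.141, 0.0, 2.411]
wrist_force: [-1.2, -0.9, 1.2]
width: 0.0396
finger_force: 0.7
```

```bash
python3 -m pendant '[[0,0,0,0,0,0,0.415],[0,0,0,0,0,0,0.415],[0,0,0,0,0,0,0.415]]';python3 -m pendant '[[0,0,0,0,0,0,0.412],[0,0,0,0,0,0,0.412],[0,0,0,0,0,0,0.412]]'
```

```text
time: 4.25
tool_pos: [0.4904, 0.0067, 0.0146]
ee_rot: [-3.141, 0.0, 2.411]
wrist_force: [-1.0, -1.5, 1.7]
width: 0.0393
finger_force: 3.3
time: 4.55
tool_pos: [0.4904, 0.0067, 0.0146]
ee_rot: [-3.142, 0.0, 2.411]
wrist_force: [-0.8, -2.3, 1.9]
width: 0.0388
finger_force: 8.2
```

```bash
python3 -m pendant '[[0,0,0.1,0,0,0,0.412],[0,0,0.3,0,0,0,0.412],[0,0,0.6,0,0,0,0.412],[0,0,1,0,0,0,0.412],[0,0,1,0,0,0,0.412]]'; python3 - <<'E'
from h import *
P,im=snap('side','s1'); p2,im2=snap('scene','sc1')
# jar: rim ellipse from stored first side image
for n,(x0,y0,x1,y1) in {'side':(360,245,475,345),'scene':(240,130,300,175)}.items():
    p=imaging.camera_params(n); im=cv2.imread(f'pics/{n}0.png'); h=cv2.cvtColor(im,cv2.COLOR_BGR2HSV)
    m=np.zeros(h.shape[:2],np.uint8); m[y0:y1,x0:x1]=((h[...,1]<60)&(h[...,2]>90))[y0:y1,x0:x1]
    cn=max(cv2.findContours(m,0,2)[0],key=cv2.contourArea); q=cv2.convexHull(cn)[:,0]; print(n,cv2.boundingRect(cn))
    # rim outer edge: upper part of silhouette, above widest row
    ym=q[q[:,0].argmin()][1]; u=q[q[:,1]<=ym]
    w=np.array([ray(p,a,.084) for a in u]); x=np.linalg.lstsq(np.c_[2*w,np.ones(len(w))],(w**2).sum(1),rcond=None)[0]; print(x[:2],np.sqrt(x[2]+x[0]**2+x[1]**2),len(u))
E
```

```text
time: 5.05
tool_pos: [0.4906, 0.0069, 0.0455]
ee_rot: [3.141, 0.0, 2.411]
wrist_force: [-0.1, -0.1, -1.0]
width: 0.039
finger_force: 8.2
side (373, 245, 97, 94)
[ 0.58510781 -0.32569999] 0.11851458002252095 13
scene (248, 132, 45, 37)
[ 0.56246343 -0.2694188 ] 0.09476373186770842 10
```

```bash
python3 -m pendant '[[0,0,1.5,0,0,0,0.412],[0,0,2.5,0,0,0,0.412],[0,0,3,0,0,0,0.412],[0.3,-1.2,3,0,0,0,0.412],[0.6,-2.5,3,0,0,0,0.412],[0.7,-3,3,0,0,0,0.412],[0.8,-3,2,0,0,0,0.412],[0.8,-3,1.5,0,0,0,0.412]]'
python3 -m pendant '[[0.8,-3,0,0,0,0,0.412],[0.8,-3,0,0,0,0,0.412],[0.8,-3,0,0,0,0,0.412],[0.8,-3,0,0,0,0,0.412],[0.8,-2.5,0,0,0,0,0.412],[0.6,-1.5,0,0,0,0,0.412],[0,0,0,0,0,0,0.412],[0,0,0,0,0,0,0.412]]'
python3 -c "
from h import *
print(robot.get_obs()['tool_pos']);snap('wrist','w3')"
```

```text
time: 5.95
tool_pos: [0.5231, -0.1214, 0.2419]
ee_rot: [3.14, 0.003, 2.411]
wrist_force: [0.2, -0.1, 0.1]
width: 0.0391
finger_force: 8.2
time: 6.75
tool_pos: [0.5682, -0.2798, 0.2391]
ee_rot: [3.141, -0.001, 2.411]
wrist_force: [0.5, -0.9, -0.8]
width: 0.0386
finger_force: 8.2
[ 0.5682094  -0.27983807  0.23908759]
```

View pics/w3.png

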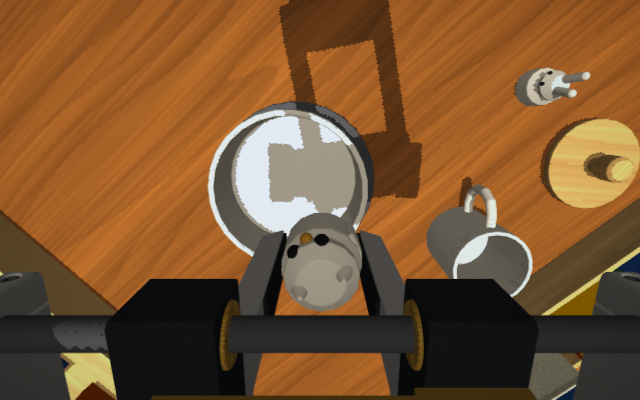

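```bash
python3 - <<'E'
from h import *
p=imaging.camera_params('wrist'); im=cv2.imread('pics/w3.png'); h=cv2.cvtColor(im,cv2.COLOR_BGR2HSV)
print([h[y,x].tolist() for x,y in [(366,190),(370,180),(366,165),(355,135),(320,112),(290,108),(365,140)]])
m=((h[...,1]<60)&(h[...,2]>85)).astype(np.uint8); m[232:]=0; m[:,:200]=0; m[:,385:]=0
cn=max(cv2.findContours(m,0,2)[0],key=cv2.contourArea); q=cv2.convexHull(cn)[:,0]; q=q[q[:,1]<225]
for _ in range(3):
    w=np.array([ray(p,a,.084) for a in q]); x=np.linalg.lstsq(np.c_[2*w,np.ones(len(w))],(w**2).sum(1),rcond=None)[0]; r=np.sqrt(x[2]+x[0]**2+x[1]**2)
    e=np.linalg.norm(w-x[:2],axis=1)-r; print(x[:2],r,len(q),e.std()); q=q[abs(e)<2*e.std()+1e-4]
print(q.tolist())
E
```

```text
[[19, 41, 155], [0, 0, 40], [120, 6, 41], [0, 3, 90], [150, 5, 95], [150, 3, 97], [13, 196, 86]]
[ 0.5457449  -0.30385158] 0.07745411704547081 31 0.0013790011147749779
[ 0.54644242 -0.30453615] 0.07747471354711592 29 0.0008346761231178747
[ 0.54680601 -0.30483145] 0.07748861339251865 28 0.000501336768361462
[[327, 119], [339, 128], [347, 136], [352, 142], [356, 148], [363, 162], [366, 174], [367, 179], [367, 199], [366, 205], [364, 214], [363, 216], [217, 222], [215, 218], [212, 210], [210, 204], [209, 198], [208, 191], [208, 181], [209, 171], [210, 166], [215, 152], [224, 138], [231, 131], [239, 124], [243, 121]]
```

```bash
python3 -m pendant '[[-1,-1.2,-1,0,0,0,0.412],[-1.1,-1.3,-2,0,0,0,0.412],[0,0,-3,0,0,0,0.412],[0,0,-3,0,0,0,0.412],[0,0,-3,0,0,0,0.412],[0,0,-2,0,0,0,0.412],[0,0,0,0,0,0,0.412],[0,0,0,0,0,0,0.412]]'
python3 - <<'E'
from h import *
print(robot.get_obs()['tool_pos']);snap('wrist','w4')
E
```

```text
time: 7.6
tool_pos: [0.5468, -0.305, 0.0996]
ee_rot: [-3.141, -0.001, 2.411]
wrist_force: [-0.5, -0.1, -0.5]
width: 0.0389
finger_force: 8.2
[ 0.546774   -0.30500989  0.09958945]
```

View pics/w4.png

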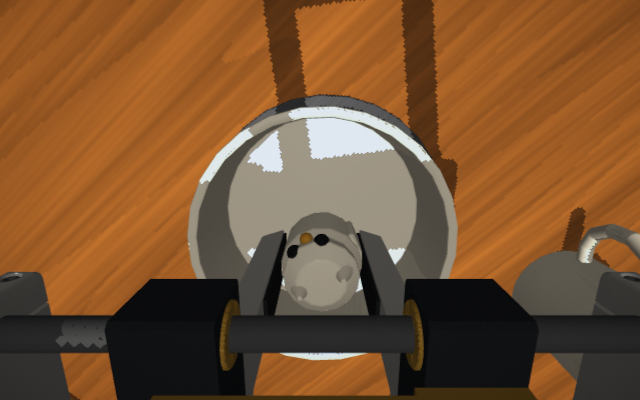

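```bash
python3 -m pendant '[[0,0,-2,0,0,0,0.412],[0,0,-2,0,0,0,0.412],[0,0,-1.3,0,0,0,0.412],[0,0,-0.7,0,0,0,0.412],[0,0,0,0,0,0,0.412],[0,0,0,0,0,0,0.412],[0,0,0,0,0,0,0.412]]'
python3 -m pendant '[[0,0,-0.1,0,0,0,0.412],[0,0,-0.1,0,0,0,0.412],[0,0,0,0,0,0,0.412]]'
```

```text
time: 8.35
tool_pos: [0.5482, -0.3057, 0.0409]
ee_rot: [3.141, 0.002, 2.411]
wrist_force: [-0.4, 1.1, -1.0]
width: 0.039
finger_force: 8.2
time: 8.65
tool_pos: [0.5474, -0.3052, 0.0375]
ee_rot: [3.141, -0.0, 2.411]
wrist_force: [-0.2, 0.5, -0.8]
width: 0.0388
finger_force: 8.2
```

```bash
python3 -m pendant '[[0,0,-0.1,0,0,0,0.412],[0,0,-0.1,0,0,0,0.412],[0,0,0,0,0,0,0.412],[0,0,0,0,0,0,0.412]]'
python3 -m pendant '[[0,0,-0.1,0,0,0,0.412],[0,0,0,0,0,0,0.412],[0,0,0,0,0,0,0.412]]'
python3 -m pendant '[[0,0,-0.05,0,0,0,0.412],[0,0,0,0,0,0,0.412],[0,0,0,0,0,0,0.412]]'
```

```text
time: 9.05
tool_pos: [0.5473, -0.3051, 0.0354]
ee_rot: [3.141, -0.0, 2.411]
wrist_force: [0.1, -1.4, -1.2]
width: 0.0387
finger_force: 8.2
time: 9.35
tool_pos: [0.5474, -0.3051, 0.0345]
ee_rot: [3.141, -0.0, 2.411]
wrist_force: [-0.0, 0.4, -1.6]
width: 0.0389
finger_force: 8.2
time: 9.65
tool_pos: [0.5474, -0.3052, 0.034]
ee_rot: [3.142, -0.0, 2.411]
wrist_force: [-0.8, -0.2, -0.8]
width: 0.0389
finger_force: 8.2
```

Contact is expected at about 0.0326.

```bash
python3 -m pendant '[[0,0,-0.05,0,0,0,0.412],[0,0,0,0,0,0,0.412],[0,0,0,0,0,0,0.412]]'
python3 -m pendant '[[0,0,-0.05,0,0,0,0.412],[0,0,0,0,0,0,0.412],[0,0,0,0,0,0,0.412]]'
python3 -m pendant '[[0,0,-0.03,0,0,0,0.412],[0,0,0,0,0,0,0.412],[0,0,0,0,0,0,0.412]]'
```

```text
time: 9.95
tool_pos: [0.5474, -0.3052, 0.0335]
ee_rot: [3.141, -0.0, 2.411]
wrist_force: [0.3, 0.3, -0.8]
width: 0.0385
finger_force: 8.2
time: 10.25
tool_pos: [0.5474, -0.3052, 0.033]
ee_rot: [3.141, -0.0, 2.411]
wrist_force: [-0.4, 0.5, -1.6]
width: 0.0393
finger_force: 8.2
time: 10.55
tool_pos: [0.5474, -0.3052, 0.0327]
ee_rot: [3.142, 0.0, 2.411]
wrist_force: [-0.0, -0.2, -1.6]
width: 0.039
finger_force: 8.2
```

```bash
python3 -m pendant '[[0,0,-0.03,0,0,0,0.412],[0,0,0,0,0,0,0.412],[0,0,0,0,0,0,0.412]]'
python3 -m pendant '[[0,0,-0.03,0,0,0,0.412],[0,0,0,0,0,0,0.412],[0,0,0,0,0,0,0.412]]'
```

```text
time: 10.85
tool_pos: [0.5475, -0.3052, 0.0326]
ee_rot: [3.141, 0.0, 2.411]
wrist_force: [-1.0, 0.8, 0.4]
width: 0.0391
finger_force: 8.2
time: 11.15
tool_pos: [0.5475, -0.3052, 0.0326]
ee_rot: [3.141, 0.0, 2.411]
wrist_force: [-0.9, 1.2, 3.1]
width: 0.0388
finger_force: 8.2
```

```bash
python3 -m pendant '[[0,0,0,0,0,0,0.416],[0,0,0,0,0,0,0.42],[0,0,0,0,0,0,0.43],[0,0,0,0,0,0,0.46],[0,0,0,0,0,0,0.52],[0,0,0,0,0,0,0.6],[0,0,0,0,0,0,0.6],[0,0,0.5,0,0,0,0.6]]'
python3 -m pendant '[[0,0,1.5,0,0,0,0.6],[0,0,2.5,0,0,0,0.6],[0,0,3,0,0,0,0.6],[0,0,4,0,0,0,0.6],[0,0,4,0,0,0,0.6],[0,0,3,0,0,0,0.6],[0,0,0,0,0,0,0.6]]'
python3 -c "
from h import *
print(robot.get_obs()['tool_pos']);snap('wrist','w5')"
```

```text
time: 11.95
tool_pos: [0.5469, -0.3048, 0.0364]
ee_rot: [-3.141, -0.002, 2.411]
wrist_force: [-0.1, 0.2, 0.4]
width: 0.056
finger_force: 0.0
time: 12.65
tool_pos: [0.5497, -0.3066, 0.2257]
ee_rot: [3.14, 0.014, 2.411]
wrist_force: [0.2, 0.0, -0.1]
width: 0.0565
finger_force: 0.0
[ 0.54966258 -0.3066398   0.22574579]
```

View pics/w5.png

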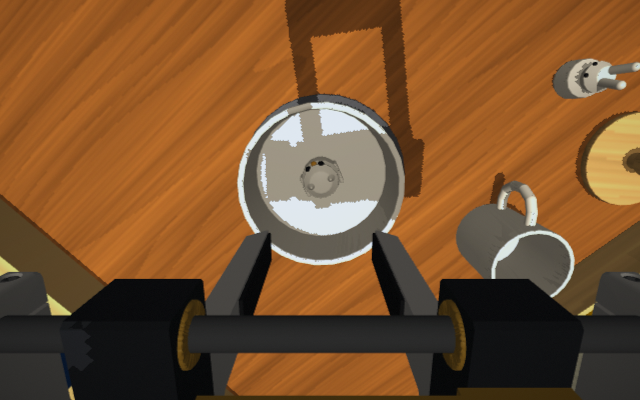

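```bash
cat >> h.py <<'E'
def fitc(p,q,z):
    for _ in range(3):
        w=np.array([ray(p,a,z) for a in q]); x=np.linalg.lstsq(np.c_[2*w,np.ones(len(w))],(w**2).sum(1),rcond=None)[0]; r=np.sqrt(x[2]+x[0]**2+x[1]**2)
        e=np.linalg.norm(w-x[:2],axis=1)-r; out=(x[:2].round(4),r.round(4),len(q),e.std().round(5)); q=q[abs(e)<2*e.std()+1e-4]
    return out
def jar(p,im):
    h=cv2.cvtColor(im,cv2.COLOR_BGR2HSV); m=((h[...,1]<60)&(h[...,2]>85)).astype(np.uint8); m[232:]=0; m[:,:220]=0; m[:,415:]=0
    cn=max(cv2.findContours(m,0,2)[0],key=cv2.contourArea); q=cv2.convexHull(cn)[:,0]; return fitc(p,q[q[:,1]<225],.084)
E
python3 -c "
from h import *
p,im=snap('wrist','w6');print(robot.get_obs()['tool_pos'],robot.get_obs()['joint_positions'].round(2));print(jar(p,im))"
python3 -m pendant '[[0,1.5,0,0,0,0,0.6],[0,3,0,0,0,0,0.6],[-0.1,4,0,0,0,0,0.6],[-0.2,4.5,0,0,0,0,0.6],[-0.2,4.5,0,0,0,0,0.6],[-0.3,4.5,0,0,0,0,0.6],[-0.3,4.5,0,0,0,0,0.6],[-0.3,4.5,0,0,0,0,0.6]]'
python3 -m pendant '[[-0.3,4.5,0,0,0,0,0.6],[-0.3,4.5,0,0,0,0,0.6],[-0.3,4.5,0,0,0,0,0.6],[-0.3,4.5,0,0,0,0,0.6],[-0.3,4.5,0,0,0,0,0.6],[-0.3,4,0,0,0,0,0.6],[-0.1,3,0,0,0,0,0.6],[0,1.5,0,0,0,0,0.6]]'
python3 -m pendant '[[0,0,0,0,0,0,0.6],[0,0,0,0,0,0,0.6]]'
python3 -c "
from h import *
snap('wrist','w7')"
```

```text
[ 0.54777346 -0.30542292  0.21896017] [-0.6   0.26  1.17  0.    1.71 -1.44]
(array([ 0.5436, -0.3023]), np.float64(0.0771), 36, np.float64(0.00132))
time: 13.55
tool_pos: [0.5314, 0.0076, 0.2148]
ee_rot: [-3.14, -0.004, 2.412]
wrist_force: [0.5, 0.5, -0.4]
width: 0.0564
finger_force: 0.0
time: 14.35
tool_pos: [0.512, 0.3174, 0.2145]
ee_rot: [-3.138, -0.003, 2.415]
wrist_force: [0.0, -0.0, -0.4]
width: 0.0563
finger_force: 0.0
time: 14.55
tool_pos: [0.514, 0.3139, 0.2161]
ee_rot: [-3.139, -0.0, 2.411]
wrist_force: [0.4, -0.0, 0.4]
width: 0.0565
finger_force: 0.0
```

View pics/w7.png

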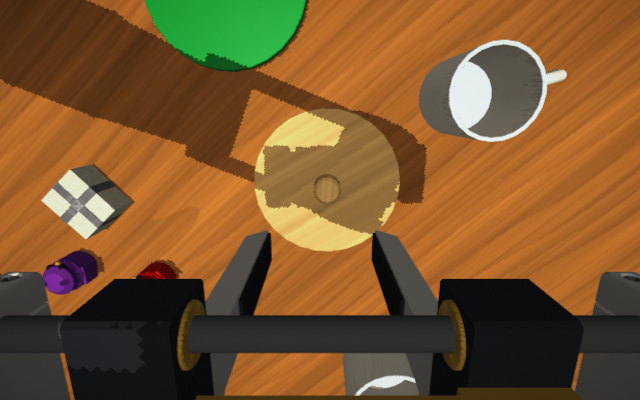

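```bash
python3 - <<'E'
from h import *
p=imaging.camera_params('wrist'); im=cv2.imread('pics/w7.png'); h=cv2.cvtColor(im,cv2.COLOR_BGR2HSV).astype(int)
m=((h[...,0]>=17)&(h[...,0]<=30)&(h[...,1]<170)).astype(np.uint8); m[270:]=0;m[:90]=0;m[:,:240]=0;m[:,415:]=0
m=cv2.morphologyEx(m,cv2.MORPH_OPEN,np.ones((3,3)))
cn=max(cv2.findContours(m,0,2)[0],key=cv2.contourArea); q=cv2.convexHull(cn)[:,0]; print(cv2.boundingRect(cn),fitc(p,q[q[:,1]<235],.018), fitc(p,q,.018))
print('knob',ray(p,(327,189),.056),robot.get_obs()['tool_pos'],robot.get_obs()['joint_positions'].round(2))
g=cv2.cvtColor(im,cv2.COLOR_BGR2GRAY)[170:210,305:350]; c=cv2.HoughCircles(cv2.medianBlur(g,3),cv2.HOUGH_GRADIENT,1,30,param1=60,param2=8,minRadius=11,maxRadius=18); print(c)
# jar in w6, sharper: threshold vs local; camera pose not stored -> relative to w6 via rim pixels only
im=cv2.imread('pics/w6.png'); h=cv2.cvtColor(im,cv2.COLOR_BGR2HSV); m=((h[...,1]<60)&(h[...,2]>85)).astype(np.uint8); m[232:]=0; m[:,:220]=0; m[:,415:]=0
cn=max(cv2.findContours(m,0,2)[0],key=cv2.contourArea); print(cv2.convexHull(cn)[:,0].tolist())
E
```

```text
(255, 109, 145, 142) (array([0.5189, 0.315 ]), np.float64(0.0793), 38, np.float64(0.00019)) (array([0.5189, 0.315 ]), np.float64(0.0793), 47, np.float64(0.0002))
knob [0.51749808 0.31667865] [0.51432094 0.31347605 0.21654046] [ 0.45  0.21  1.24 -0.    1.7  -0.39]
[[[22.5 20.5 13.8]]]
[[328, 97], [339, 98], [349, 101], [355, 103], [361, 106], [369, 111], [378, 117], [381, 120], [394, 144], [401, 159], [402, 162], [404, 171], [405, 178], [405, 187], [404, 197], [400, 213], [394, 226], [392, 230], [391, 231], [251, 231], [250, 230], [245, 222], [243, 217], [239, 205], [238, 201], [237, 191], [237, 180], [238, 172], [239, 166], [240, 163], [243, 155], [246, 148], [254, 135], [256, 132], [265, 121], [266, 120], [271, 116], [278, 111], [287, 105], [294, 102], [319, 97]]
```

```bash
python3 - <<'E'
from h import *
p=imaging.camera_params('wrist'); o=robot.get_obs(); p['t']=np.array(p['t'])-np.array(p['R'])@(np.array([.54777,-.30542,.21896])-o['tool_pos'])
im=cv2.imread('pics/w6.png'); h=cv2.cvtColor(im,cv2.COLOR_BGR2HSV)
q=np.array([[401,159],[402,162],[404,171],[405,178],[405,187],[404,197],[400,213],[394,226],[392,230],[250,230],[245,222],[243,217],[239,205],[238,201],[237,191],[237,180],[238,172],[239,166],[240,163],[243,155],[246,148],[254,135],[256,132]])
print(fitc(p,q,.084))
m=((h[...,1]<60)&(h[...,2]>85))
b=[[x,np.where(m[240:280,x])[0].max()+240] for x in range(290,350,8)]; print(b, fitc(p,np.r_[q,b],.084))
E
python3 -m pendant '[[0.15,0.1,-2,0,0,0,0.6],[0.2,0.15,-3,0,0,0,0.6],[0,0,-3,0,0,0,0.6],[0,0,-3,0,0,0,0.6],[0,0,-2.5,0,0,0,0.6],[0,0,-2,0,0,0,0.6],[0,0,-1.5,0,0,0,0.6],[0,0,-0.7,0,0,0,0.6]]'
python3 -m pendant '[[0,0,0,0,0,0,0.6],[0,0,0,0,0,0,0.6],[0,0,0,0,0,0,0.6],[0,0,0,0,0,0,0.6]]'
```

```text
(array([ 0.5437, -0.3037]), np.float64(0.0764), 23, np.float64(0.00022))
[[290, np.int64(262)], [298, np.int64(265)], [306, np.int64(266)], [314, np.int64(268)], [322, np.int64(268)], [330, np.int64(267)], [338, np.int64(266)], [346, np.int64(264)]] (array([ 0.5437, -0.3038]), np.float64(0.0764), 31, np.float64(0.00025))
time: 15.4
tool_pos: [0.5175, 0.3157, 0.0386]
ee_rot: [-3.139, -0.001, 2.409]
wrist_force: [-0.7, 0.2, 0.3]
width: 0.0564
finger_force: 0.0
time: 15.8
tool_pos: [0.5186, 0.3177, 0.0414]
ee_rot: [3.139, 0.001, 2.411]
wrist_force: [-0.5, 0.8, 0.7]
width: 0.0562
finger_force: 0.0
```

```bash
python3 -m pendant '[[0,-0.1,-0.3,0,0,0,0.6],[0,0,-0.3,0,0,0,0.6],[0,0,0,0,0,0,0.6],[0,0,0,0,0,0,0.6],[0,0,0,0,0,0,0.6]]'
python3 - <<'E'
from h import *
p=imaging.camera_params('wrist'); o=robot.get_obs(); print(o['tool_pos'],o['ee_rot'])
p['t']=np.array(p['t'])-np.array(p['R'])@(np.array([.546774,-.30501,.09959])-o['tool_pos'])
im=cv2.imread('pics/w4.png'); h=cv2.cvtColor(im,cv2.COLOR_BGR2HSV); m=((h[...,1]<60)&(h[...,2]>85)).astype(np.uint8); m[262:]=0; m[:,:180]=0; m[:,465:]=0
cn=max(cv2.findContours(m,0,2)[0],key=cv2.contourArea); q=cv2.convexHull(cn)[:,0]; q=q[q[:,1]<255]; print(q.tolist(),fitc(p,q,.084)); k=(q[:,0]<230)|((q[:,0]>435)); print(fitc(p,q[k],.084))
E
```

```text
time: 16.3
tool_pos: [0.5179, 0.3163, 0.0341]
ee_rot: [3.142, -0.0, 2.411]
wrist_force: [0.1, -1.0, 0.1]
width: 0.0563
finger_force: 0.0
[0.51789813 0.31634936 0.0340638 ] [ 3.14151962e+00 -1.30694039e-05  2.41114778e+00]
[[329, 96], [343, 97], [350, 98], [372, 105], [380, 109], [387, 113], [394, 118], [424, 149], [432, 159], [439, 169], [444, 179], [450, 193], [452, 198], [456, 225], [456, 233], [455, 249], [188, 239], [188, 232], [190, 212], [191, 205], [200, 179], [201, 177], [204, 172], [216, 154], [223, 147], [241, 130], [249, 123], [257, 117], [267, 111], [271, 109], [274, 108], [306, 98], [316, 96]] (array([ 0.5431, -0.3018]), np.float64(0.0753), 33, np.float64(0.00114))
(array([ 0.5463, -0.305 ]), np.float64(0.0765), 16, np.float64(0.00012))
```

```bash
python3 -m pendant '[[0,0,0,0,0,0,0.4],[0,0,0,0,0,0,0.35],[0,0,0,0,0,0,0.25],[0,0,0,0,0,0,0.2],[0,0,0,0,0,0,0.2],[0,0,0,0,0,0,0.2]]'
python3 -m pendant '[[0,0,0.3,0,0,0,0.2],[0,0,0.7,0,0,0,0.2],[0,0,1,0,0,0,0.2],[0,0,1.5,0,0,0,0.2],[0,0,2,0,0,0,0.2],[0,0,2.5,0,0,0,0.2],[0,0,3,0,0,0,0.2],[0,0,3,0,0,0,0.2]]'
python3 -m pendant '[[0,0,2.5,0,0,0,0.2],[0,0,1.5,0,0,0,0.2],[0,0,1,0,0,0,0.2],[0,0,0,0,0,0,0.2],[0,0,0,0,0,0,0.2],[0,0,0,0,0,0,0.2],[0,0,0,0,0,0,0.2]]'
python3 - <<'E'
from h import *
p,im=snap('wrist','w8'); o=robot.get_obs(); T=o['tool_pos']; h=cv2.cvtColor(im,cv2.COLOR_BGR2HSV).astype(int)
m=((h[...,0]>=17)&(h[...,0]<=30)&(h[...,1]<170)).astype(np.uint8); m[232:]=0
m=cv2.morphologyEx(m,cv2.MORPH_OPEN,np.ones((3,3)))
cn=max(cv2.findContours(m,0,2)[0],key=cv2.contourArea); q=cv2.convexHull(cn)[:,0]; q=q[q[:,1]<225]; print(T,cv2.boundingRect(cn)); f=fitc(p,q,T[2]-.034+.018); print(f,f[0]-T[:2])
E
```

```text
time: 16.9
tool_pos: [0.518, 0.3164, 0.0342]
ee_rot: [3.141, 0.0, 2.411]
wrist_force: [-0.3, -0.1, -0.3]
width: 0.0269
finger_force: 30.0
time: 17.7
tool_pos: [0.5179, 0.3163, 0.1767]
ee_rot: [3.14, 0.0, 2.411]
wrist_force: [0.1, 0.5, -2.5]
width: 0.0272
finger_force: 30.0
time: 18.4
tool_pos: [0.5174, 0.3161, 0.2224]
ee_rot: [-3.139, -0.001, 2.411]
wrist_force: [0.3, -0.4, -2.1]
width: 0.027
finger_force: 30.0
[0.51746832 0.31610817 0.22268921] (183, 103, 276, 129)
(array([0.5168, 0.3151]), np.float64(0.0785), 33, np.float64(0.00011)) [-0.00066832 -0.00100817]
```

View pics/w8.png

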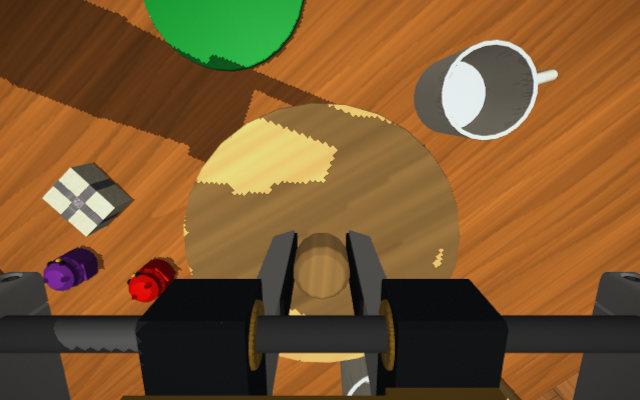

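```bash
python3 -m pendant '[[0,-1.5,0,0,0,0,0.2],[0.2,-3,0,0,0,0,0.2],[0.2,-4,0,0,0,0,0.2],[0.2,-4.5,0,0,0,0,0.2],[0.2,-4.5,0,0,0,0,0.2],[0.2,-4.5,0,0,0,0,0.2],[0.2,-4.5,0,0,0,0,0.2],[0.2,-4.5,0,0,0,0,0.2]]'
python3 -m pendant '[[0.2,-4.5,0,0,0,0,0.2],[0.2,-4.5,0,0,0,0,0.2],[0.2,-4.5,0,0,0,0,0.2],[0.2,-4.5,0,0,0,0,0.2],[0.2,-4.5,0,0,0,0,0.2],[0.2,-4,0,0,0,0,0.2],[0.2,-3,0,0,0,0,0.2],[0.2,-1.5,0,0,0,0,0.2]]'
python3 -m pendant '[[0,0,-1.5,0,0,0,0.2],[0,0,-2.5,0,0,0,0.2],[0,0,-2,0,0,0,0.2],[0,0,-1,0,0,0,0.2],[0,0,0,0,0,0,0.2],[0,0,0,0,0,0,0.2],[0,0,0,0,0,0,0.2],[0,0,0,0,0,0,0.2]]'
```

```text
time: 19.25
tool_pos: [0.5311, 0.0036, 0.2242]
ee_rot: [-3.141, 0.001, 2.411]
wrist_force: [0.9, 0.6, -1.5]
width: 0.027
finger_force: 30.0
time: 20.05
tool_pos: [0.5465, -0.307, 0.2234]
ee_rot: [-3.141, -0.001, 2.407]
wrist_force: [-0.3, 0.4, -1.6]
width: 0.0272
finger_force: 30.0
time: 20.85
tool_pos: [0.5486, -0.3039, 0.1557]
ee_rot: [3.141, 0.003, 2.411]
wrist_force: [1.0, -0.3, -1.7]
width: 0.0271
finger_force: 30.0
```

```bash
python3 -m pendant '[[0,0,-1,0,0,0,0.2],[0,0,-1.2,0,0,0,0.2],[0,0,-0.7,0,0,0,0.2],[0,0,0,0,0,0,0.2],[0,0,0,0,0,0,0.2],[0,0,0,0,0,0,0.2],[0,0,0,0,0,0,0.2],[0,0,0,0,0,0,0.2]]'
python3 - <<'E'
from h import *
o=robot.get_obs();print(o['tool_pos'],o['ee_rot'])
a=snap('side','s2')[1][200:360,340:520]; b=snap('scene','sc2')[1][90:190,210:350]
cv2.imwrite('pics/c2.png',np.hstack([cv2.resize(a,(450,400)),cv2.resize(b,(350,400))]))
E
```

```text
time: 21.65
tool_pos: [0.5482, -0.3039, 0.1257]
ee_rot: [3.141, 0.001, 2.411]
wrist_force: [0.7, -0.2, -0.8]
width: 0.0268
finger_force: 30.0
[ 0.54815303 -0.30386565  0.12568634] [3.14136378e+00 1.03150762e-03 2.41110575e+00]
```

View pics/c2.png

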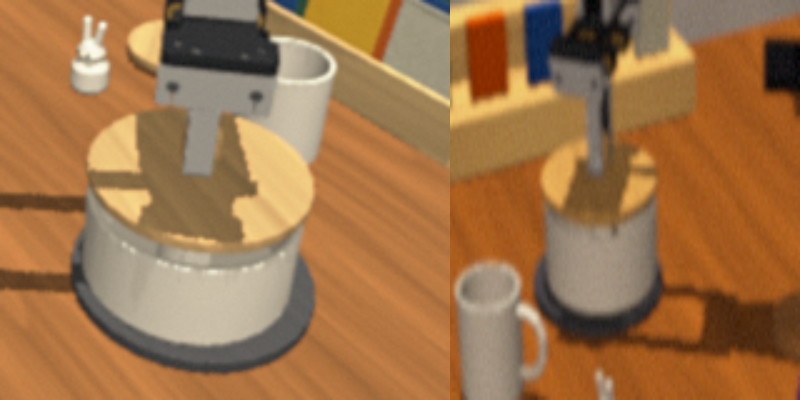

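```bash
python3 - <<'E'
from h import *
for n,c in (('side',(340,200,2.5,0)),('scene',(210,90,2.5,450))):
    p=imaging.camera_params(n)
    for nm,ctr,z,r in (('lid cover top',(.5475,-.3049),.1097,.08),('lid cover bot',(.5475,-.3049),.0997,.08),('rim',(.5465,-.305),.084,.078),('plinth',(.5465,-.305),.012,.092)):
        a=np.linspace(0,2*np.pi,200); u=np.array([proj(p,[ctr[0]+r*np.cos(t),ctr[1]+r*np.sin(t),z]) for t in a]); u=(u-c[:2])*(c[2] if n=='side' else [2.5,4])+[c[3],0]
        print(n,nm,u.min(0).round(1),u.max(0).round(1))
E
```

```text
side lid cover top [ 82.4 105.3] [310.1 242. ]
side lid cover bot [ 81.7 115.7] [307.7 253.6]
side rim [ 82.2 133.7] [300.3 270.1]
side plinth [ 59.2 193.4] [304.4 363. ]
scene lid cover top [542.2 133.1] [658.7 210.6]
scene lid cover bot [542.6 143.4] [658.8 221.6]
scene rim [545.4 160.1] [658.1 237.2]
scene plinth [538.4 225.2] [668.3 320.9]
```

```bash
python3 -m pendant '[[-0.1,0,-0.2,0,0,0,0.2],[0,0,-0.2,0,0,0,0.2],[0,0,-0.2,0,0,0,0.2],[0,0,0,0,0,0,0.2],[0,0,0,0,0,0,0.2],[0,0,0,0,0,0,0.2]]'
python3 -m pendant '[[0,0,-0.2,0,0,0,0.2],[0,0,-0.1,0,0,0,0.2],[0,0,0,0,0,0,0.2],[0,0,0,0,0,0,0.2]]'
python3 -m pendant '[[0,0,-0.1,0,0,0,0.2],[0,0,-0.1,0,0,0,0.2],[0,0,0,0,0,0,0.2],[0,0,0,0,0,0,0.2]]'
```

```text
time: 22.35
tool_pos: [0.5469, -0.3037, 0.1192]
ee_rot: [3.142, 0.0, 2.411]
wrist_force: [-0.6, -0.3, -0.7]
width: 0.0267
finger_force: 30.0
time: 22.75
tool_pos: [0.5469, -0.3037, 0.116]
ee_rot: [3.142, -0.0, 2.411]
wrist_force: [0.1, 0.2, -1.0]
width: 0.0273
finger_force: 30.0
time: 23.15
tool_pos: [0.5469, -0.3036, 0.114]
ee_rot: [3.142, -0.0, 2.411]
wrist_force: [0.3, -0.2, -1.5]
width: 0.0275
finger_force: 30.0
```

```bash
python3 -m pendant '[[0,0,-0.1,0,0,0,0.2],[0,0,-0.1,0,0,0,0.2],[0,0,-0.1,0,0,0,0.2],[0,0,0,0,0,0,0.2],[0,0,0,0,0,0,0.2]]'
python3 -m pendant '[[0,0,-0.05,0,0,0,0.2],[0,0,0,0,0,0,0.2],[0,0,0,0,0,0,0.2]]'
python3 -m pendant '[[0,0,-0.04,0,0,0,0.2],[0,0,0,0,0,0,0.2],[0,0,0,0,0,0,0.2]]'
```

```text
time: 23.65
tool_pos: [0.5469, -0.3037, 0.111]
ee_rot: [3.142, -0.0, 2.411]
wrist_force: [0.4, -0.2, -1.2]
width: 0.0272
finger_force: 30.0
time: 23.95
tool_pos: [0.5469, -0.3037, 0.1106]
ee_rot: [3.142, 0.0, 2.411]
wrist_force: [-0.0, -1.0, -1.6]
width: 0.0272
finger_force: 30.0
time: 24.25
tool_pos: [0.5469, -0.3037, 0.1102]
ee_rot: [3.142, -0.0, 2.411]
wrist_force: [-0.3, 0.6, -2.1]
width: 0.0272
finger_force: 30.0
```

```bash
python3 -m pendant '[[0,0,-0.03,0,0,0,0.2],[0,0,0,0,0,0,0.2],[0,0,0,0,0,0,0.2]]'
python3 -m pendant '[[0,0,-0.02,0,0,0,0.2],[0,0,0,0,0,0,0.2],[0,0,0,0,0,0,0.2]]'
```

```text
time: 24.55
tool_pos: [0.5469, -0.3037, 0.1102]
ee_rot: [3.141, 0.0, 2.411]
wrist_force: [-0.2, 0.2, -0.1]
width: 0.0268
finger_force: 30.0
time: 24.85
tool_pos: [0.5469, -0.3037, 0.1102]
ee_rot: [3.141, 0.0, 2.411]
wrist_force: [-1.3, 1.1, 1.9]
width: 0.0271
finger_force: 30.0
```

```bash
python3 -m pendant '[[0,0,0,0,0,0,0.3],[0,0,0,0,0,0,0.35],[0,0,0,0,0,0,0.45],[0,0,0,0,0,0,0.6],[0,0,0,0,0,0,0.6],[0,0,0,0,0,0,0.6],[0,0,0.5,0,0,0,0.6]]'
python3 -m pendant '[[0,0,1,0,0,0,0.6],[0,0,2,0,0,0,0.6],[0,0,3,0,0,0,0.6],[0,0,3,0,0,0,0.6],[0,0,2,0,0,0,0.6],[0,0,1,0,0,0,0.6],[0,0,0,0,0,0,0.6],[0,0,0,0,0,0,0.6]]'
python3 - <<'E'
from h import *
a=snap('side','s3')[1][220:360,340:520]; b=snap('scene','sc3')[1]
c=np.hstack([cv2.resize(a,(450,350),interpolation=2),cv2.resize(b[110:190,220:300],(350,350),interpolation=2)])
cv2.imwrite('pics/c3.png',c)
E
```

```text
time: 25.55
tool_pos: [0.5464, -0.3034, 0.1139]
ee_rot: [-3.141, -0.002, 2.411]
wrist_force: [-0.9, 0.4, -0.3]
width: 0.0567
finger_force: 0.0
time: 26.35
tool_pos: [0.5466, -0.3035, 0.2339]
ee_rot: [-3.142, -0.001, 2.411]
wrist_force: [-0.1, 0.1, -0.5]
width: 0.0565
finger_force: 0.0
```

View pics/c3.png

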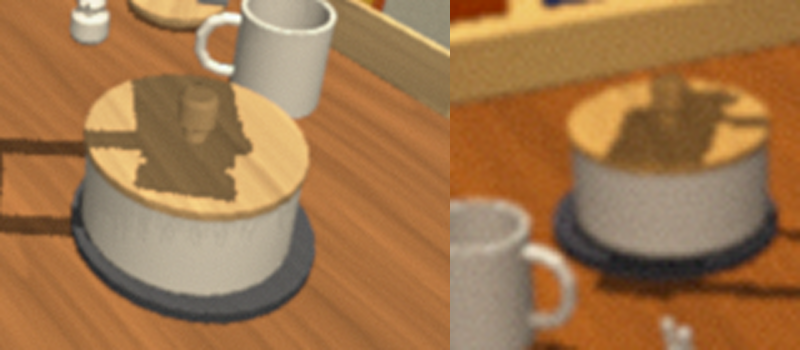

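The picture shows the lid level and fully down on the jar, with its knob near crop pixel (200,110). The jar is still on its plinth.

```bash
python3 -c "
from bench import robot
print(robot.close_job())"
```

```text
the job is handed in; nothing more can be done
None
```

The owl is standing upright in the wide jar on its plinth, the big lid is seated fully down and level, and the job was handed in at about 26 s with a peak reading of 8.2 N on the owl.

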